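# Vent-set a bottle cap for the autoclave

### The arm

A 6-joint arm with a two-finger parallel gripper is mounted at the origin on the work surface. World frame = base frame: x ahead of the robot, y to its left, z up, the work surface at z = 0. Lengths are in m, angles in rad, forces in N, time in s.
With the tool pointing down it reaches from about 0.3 to 0.875 m from the base axis. Payload 6.4 kg.
Tool frame: the origin (TCP) lies between the finger pads; the fingertips stand 25 mm ahead of it and the grasp point (between the pads) lies 6 mm ahead of it; z points along the fingers, y is the line along which they close (so a half turn about z gives the same grasp; the last joint's range is limited). The gripper opens to 88 mm and grips with 3 to 60 N. Pads are 18 mm wide; open, the fingers measure 123 mm over their backs; the gripper's body (75 mm by 187 mm) begins 45 mm behind the grasp point.
Start: joints at [1.03, 0.181, 1.607, -0, 1.354, -0.206], TCP at [0.189, 0.543, 0.264] pointing down, gripper open.
Joint ranges: [-2.99, 2.99], [-0.89, 2.07], [0.3, 2.58], [-1.14, 4.28], [0, 2.63], [-3.12, 3.12]. Speed limits (rad/s): [2.57, 2.57, 3.01, 3.14, 3.14, 3.14].

### API

Orientations are given as a 3x3 rotation matrix whose columns are the frame's x, y, z axes.
In Python, from rig import env gives the robot as it stands. The module is installed in compiled form; this text tells all that it offers.
- The arm moves only by the tool send_rows, never from a script. Its argument "series" is a list of rows, each a list of 2 entries, a list of its own where there are three numbers: the shift along the world's x, y, z in m, then the turn, a rotation vector about the world's x, y, z in units of 5 degrees (1.0 is 5 degrees). A call has 1 to 8 rows; each row shifts and turns the commanded pose from where the row before left it; what a row does not reach is not made up. A row lasts 1/10 s, in which the tool goes at most 50 mm and 8.59 degrees, less where a joint would pass 70% of its speed; a pose out of reach is approached as far as the arm can. A call with a gripper value outside its range is refused whole. "grip" is the opening, from 0 (shut) to 1 (fully open), set as the call begins (left out, the last holds). The fingers move at their own pace and stop on an object; "newtons" is the grip in N (left out, the last holds). Time passes only in rows, so rows that do not move let the fingers close. It gives the time, the measured TCP pose, the force, the opening and the grip force at its end, in the units of the state.
- env.get_state(): the state, without advancing time (a new reading comes with each control period).
- env.read_camera(name): name is "scene" or "top"; returns the picture (384x512x3 uint8, blue, green, red); there is no depth.
- env.get_calibration(name): a dict with "intrinsics" (3x3 intrinsics, pixels), "rvec" (rotation vector, rad) and "tvec" (3), from world to camera coordinates, as OpenCV has them. Camera axes: x right, y down, z forward; pixel columns grow to the right and rows downward; lengths in m; the calibration is good to about 2 mm. A picture is of the moment at which its call begins. get_calibration takes no time and is no camera call.
- env.hand_in(): hands the job in; it is judged then, once.
Trained networks look in the newest picture that a camera, given by its name, has taken for a name from the list of things; names that differ only in an ending like _2 or _b are one class to them, and where a whole thing is asked for, a point or a joint stands for the part that bears it (a point fixed in the world has none). Each returns a list of dicts, best first, with "p" (0 to 1); they miss things now and then, are a little off and sometimes report something else, mostly with a low value. They report only what shows in the picture. A call takes as long as a camera call. They do not tell look-alikes from the thing itself.
- env.cut_out(camera, label): "region" (384x512 bool, what is visible of it) and "box" ([left, top, right, bottom] in pixels, round what is visible of it).
- env.place_of(camera, label): "point" ([row, column] in pixels: a listed point, or the origin of a listed thing).
The state is a dict: "clock": time; "qpos": joint angles; "joint_vel": joint speeds; "tau": joint torques, N m; "tool_pos": TCP position; "tool_rot": TCP orientation; "wrist_force": force on the tool from outside, world axes, zero at the start; "ft_torque": the same for the moment, N m; "grip_width": opening from 0.0 (shut) to 1.0 (fully open); "grasp_force": force on a finger pad.
Only numpy, scipy, OpenCV 4.12 (cv2) and the standard library are available. Lean on these libraries where they do the work, as an engineer would, in place of code of your own. Each camera call takes 0.05 s, during which the arm holds its last target. There are 200 camera calls.

### The job

The empty glass bottle whose cap is not yet taped is going into the autoclave: grip its blue cap, screw it down until it bottoms out, then back it off a quarter turn so that steam can get in and out. Finish while still gripping the cap, holding it just there so that I can tape it; do not let go. Leave the bottle standing fully down in its rack well, and do not disturb the taped bottle, the roll of tape, the slide box or the mouse.

Things in the scene. Friction and masses are not known exactly. Their poses are not given: they have to be found in the camera images.
- bottle: the bottle to be done: clear empty glass, 0.24 kg, square body 60 x 60 x 82 mm high, shoulder to 98 mm, round 38 mm neck above; origin at the centre of its underside, z up, x and y square to its sides. Stands loose in an end well of the rack, 1 mm play all round (twists up to 0.03 rad either way before the well stops it from turning)
- cap: that bottle's untaped blue screw cap: ribbed, 46 mm across, 24 mm high, white 13 mm spot on its top towards its own +x. Origin at the centre of its lower rim, z up; when home 104 mm above the bottle's underside and x along the bottle's x. Already started on a right-hand thread, lead 4 mm a turn (sinks 0.64 mm per rad clockwise from above), which holds it axially. Turns with about 0.1 N m
- cap_mid (a point): the centre of the untaped cap, on its axis at half height (12 mm above its lower rim, 116 mm above the bottle's underside when home): where to grip
- cap_turn (a joint): how far the untaped cap is unscrewed, rad: 0 = bottomed out against a hard stop, growing counter-clockwise seen from above; a quarter turn is 1.57; at the start 3.0 to 5.4
- rack: grey plastic bottle rack, fixed to the bench, 70 x 202 mm and 50 mm high, origin at the centre of its underside, x across, y along its length, z up; three square wells in a row along y, 66 mm apart, 62 mm clear, floor 4 mm above the bench; the two bottles stand in the two end wells, either way round, the middle well is empty
- done_bottle: bystander: the same kind of bottle, cap on and already taped (cream tape with dark stripes over the cap, 129 mm high in all); origin at the centre of its underside
- tape_roll: bystander: roll of cream tape lying flat, 96 mm across (64 mm hole), 19 mm high, loose; origin at the centre of its underside
- slide_box: bystander: slide box, blue with white lid, 96 x 83 x 33 mm, loose; origin at the centre of its underside
- mouse: bystander: grey computer mouse, 98 x 58 x 32 mm, on a black mat to the right; origin at the centre of its underside
Things that resemble listed ones, but are neither listed nor needed, are in the scene too. Leave any green look-alike of the bottle alone.

How it is judged:
On the way, in this order (a step that is already met when the one before it is completed fails the run):
1. the untaped cap is screwed down until it bottoms out (within 0.06 rad of the stop) (value of joint cap_turn below 0.06 rad), for 0.1 s.
2. the cap is backed off a quarter turn (1.57 rad, give or take 0.25) and is held in the fingers (value of joint cap_turn between 1.32 and 1.82 rad and contact force between the fingers and cap above 4 N), for 0.2 s.
At the end, for the whole second after the job is handed in: Cap still, 1.57 rad (give or take 0.25) off the stop it reached before, gripped (over 4 N, grasp within 30 mm of its centre); bottle upright (0.06 rad), raised under 6 mm in its well; taped bottle moved under 12 mm and upright; roll, slide box, mouse moved under 20 mm (all of step 2 and velocity of joint cap_turn between -0.1 and 0.1 rad/s and distance between the grasp point and cap_mid below 0.03 m and z of bottle in the frame of rack below 0.01 m and angle between each of bottle, done_bottle's own z axis and vertical below 0.06 rad and distance of done_bottle from where it was at the start of the episode below 0.012 m and distance of each of tape_roll, slide_box, mouse from where it was at the start of the episode below 0.02 m); the arm keeps its last pose, push and grip.
It fails at once if the bottle is lifted more than 20 mm off its well floor (z of bottle in the frame of rack above 0.024 m).
It fails at once if the taped bottle is moved more than 12 mm (distance of done_bottle from where it was at the start of the episode above 0.012 m).
It fails at once if the roll of tape, the slide box or the mouse is moved more than 20 mm (distance of any of tape_roll, slide_box, mouse from where it was at the start of the episode above 0.02 m).
It also fails if it takes over 58 s, if anything falls off the work surface, if the arm or the gripper's body presses on something with over 40 N, if the wrist force passes 120 N, or if a joint passes its speed limit or range.

## Working session

There is one attempt and no reset: what is moved stays moved. The work goes in short steps, Python scripts to look and compute and a tool call to move; the robot and the scene stay as the last step left them, time stands still between calls to the robot, and variables do not carry over. Pictures are saved under pics/ and viewed, at most 10 in all, crops included, and the job is handed in when it is done.

Besides the shell and the picture viewer there is one more tool, called by a JSON object that holds its "op" and its "data". send_rows: Moves the arm, as the interface text tells. Its arguments: {"type":"object","properties":{"series":{"type":"array","items":{"type":"array"}},"grip":{"type":"number"},"newtons":{"type":"number"}},"required":["series"]}

```bash
mkdir -p pics; cat > h.py <<'E'
import numpy as np, cv2
from rig import env
def cal(n):
    c=env.get_calibration(n); K=np.array(c["intrinsics"],float); r=np.array(c["rvec"],float); t=np.array(c["tvec"],float).reshape(3)
    return K,r,t
def ray(n,row,col,z):
    K,r,t=cal(n); R=cv2.Rodrigues(r)[0]; C=-R.T@t
    d=R.T@np.linalg.inv(K)@np.array([col,row,1.]); return C+d*(z-C[2])/d[2]
def proj(n,p):
    K,r,t=cal(n); return cv2.projectPoints(np.array(p,float).reshape(-1,3),r,t,K,None)[0].reshape(-1,2)
E
python3 - <<'E'
from h import *
a=env.read_camera("scene");b=env.read_camera("top")
cv2.imwrite("pics/s.png",a);cv2.imwrite("pics/t.png",b)
for n in("scene","top"):
    K,r,t=cal(n);print(n,K[0,0],-cv2.Rodrigues(r)[0].T@t)
    for l,z in(("cap_mid",.12),("bottle",.004),("rack",0),("done_bottle",.004)):
        for d in env.place_of(n,l)[:4]: print(n,l,round(d["p"],2),np.round(d["point"],1),np.round(ray(n,*d["point"],z),3))
s=env.get_state();print(s["clock"],s["tool_pos"],s["tool_rot"],s["grip_width"])
E
```

```text
scene 469.04854432191496 [1.6621152  0.19555392 1.20859091]
scene cap_mid 0.51 [177.5 249.5] [ 0.541 -0.067  0.12 ]
scene cap_mid 0.47 [205.9 245.4] [ 0.672 -0.053  0.12 ]
scene bottle 0.7 [194.2 235. ] [ 0.516 -0.129  0.004]
scene bottle 0.65 [201.9 250.4] [ 0.544 -0.066  0.004]
scene bottle 0.6 [174.4 254.3] [ 0.401 -0.081  0.004]
scene bottle 0.57 [225.8 245. ] [ 0.656 -0.062  0.004]
scene rack 0.58 [194.4 235.9] [ 0.513 -0.127  0.   ]
scene done_bottle 0.73 [189.2 221.3] [ 0.5   -0.184  0.004]
top 366.5331689294142 [ 0.40649927 -0.05815067  1.29571882]
top cap_mid 0.47 [166.3 261.5] [ 0.643 -0.057  0.12 ]
top cap_mid 0.43 [200.4 264.4] [ 0.531 -0.065  0.12 ]
top bottle 0.75 [171.2 263.9] [ 0.648 -0.065  0.004]
top bottle 0.71 [201.1 261.7] [ 0.541 -0.056  0.004]
top rack 0.92 [207.  285.2] [ 0.519 -0.139  0.   ]
top rack 0.58 [162.8 294.8] [ 0.678 -0.177  0.   ]
top done_bottle 0.76 [212.7 301.5] [ 0.498 -0.196  0.004]
top done_bottle 0.44 [200.3 262.9] [ 0.544 -0.061  0.004]
0.5 [0.18891197 0.54307282 0.26367691] [[-9.44481089e-01  3.28565778e-01 -5.05062084e-05]
 [ 3.28565781e-01  9.44481086e-01 -7.24713494e-05]
 [ 2.38905533e-05 -8.50424308e-05 -9.99999996e-01]] 0.9983079734310898
```

View pics/s.png

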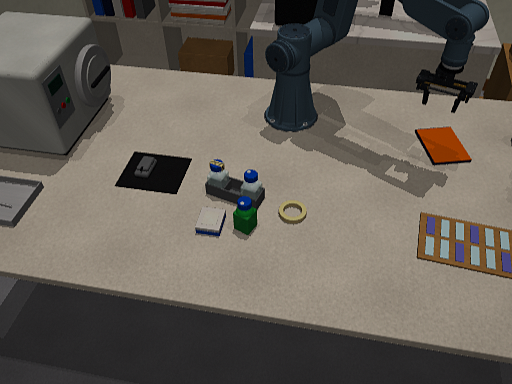

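View pics/t.png

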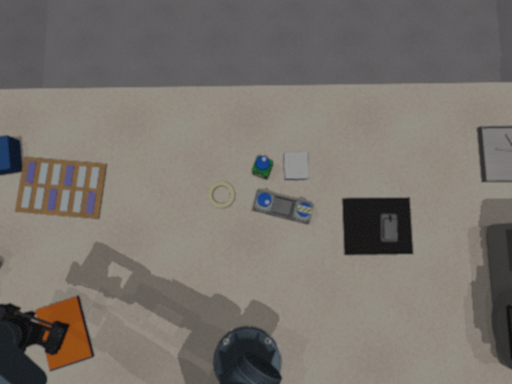

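The scene picture shows the rack in the middle. Cap candidates, as (column, row):
- **Green bottle's cap:** scene (245,203), top (263,161). This is a look-alike.
- **Taped cap in the rack:** scene (217,165), top (304,210).
- **Untaped blue cap in the rack's other end well:** scene (251,176), top (264,200). This is my choice; I'll check it in a close crop.

```bash
python3 - <<'E'
from h import *
a=cv2.imread("pics/s.png")[145:245,185:315];b=cv2.imread("pics/t.png")[140:240,200:330]
f=lambda i:cv2.resize(i,None,fx=6,fy=6,interpolation=cv2.INTER_CUBIC)
cv2.imwrite("pics/z.png",cv2.resize(np.vstack([f(b)]),(780,600)))
# blue cap blob in top picture
t=cv2.imread("pics/t.png").astype(int)
for n,im,(r0,r1,c0,c1) in(("top",t,(186,222,248,282)),("scene",cv2.imread("pics/s.png").astype(int),(165,187,240,262))):
    s=im[r0:r1,c0:c1]; m=(s[...,0]-s[...,2]>50)
    k,lab,st,ce=cv2.connectedComponentsWithStats(m.astype(np.uint8)); i=1+np.argmax(st[1:,4])
    hull=cv2.convexHull(np.argwhere(lab==i)[:,::-1].astype(np.int32)); 
    (x,y),rad=cv2.minEnclosingCircle(hull.astype(np.float32)); print(n,st[i],ce[i]+[c0,r0],"circ",x+c0,y+r0,rad)
    print([np.round(ray(n,y+r0,x+c0,z),4) for z in(.12,.132,.144)])
m=env.cut_out("top","rack")[0]["region"]; print(cv2.minAreaRect(np.argwhere(m)[:,::-1].astype(np.float32)))
E
```

```text
top [  9   7  14  14 132] [263.43181818 198.73484848] circ 263.8333330154419 199.1666669845581 6.93231201171875
[array([ 0.535 , -0.0634,  0.12  ]), array([ 0.5336, -0.0633,  0.132 ]), array([ 0.5323, -0.0633,  0.144 ])]
scene [  4   5  14  13 127] [250.58267717 175.70866142] circ 250.5 176.0 7.159010887145996
[array([ 0.5328, -0.0655,  0.12  ]), array([ 0.5452, -0.0626,  0.132 ]), array([ 0.5577, -0.0597,  0.144 ])]
((281.6029968261719, 206.16738891601562), (57.210269927978516, 23.578969955444336), 13.392498016357422)
```

View pics/z.png

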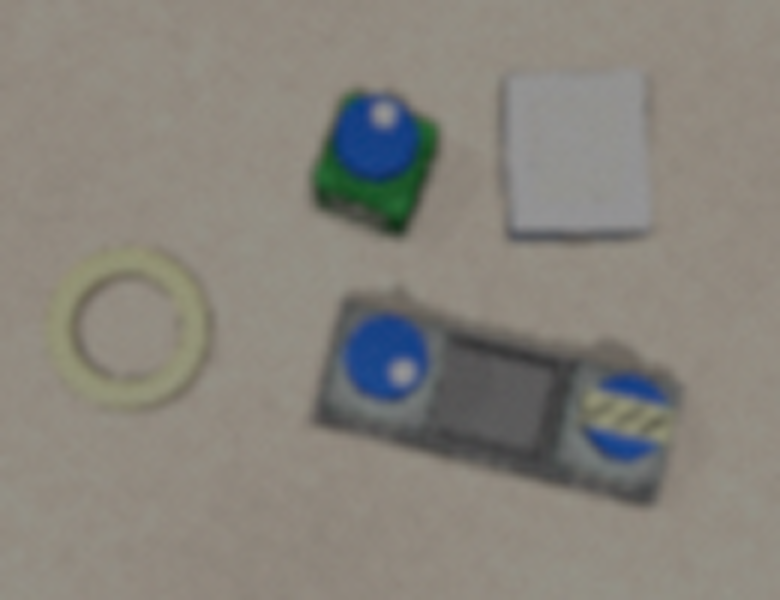

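The crop shows the untaped cap at top px (264,199). It's plain blue with a white spot toward the lower right, on a clear bottle in the rack's left well. The tape-striped cap is at (304,210) and the green look-alike at (263,162).

- **Position:** both cameras agree on about (0.534, -0.0635).
- **Turn:** the spot direction and rack yaw put cap_turn at about 4.2 rad. Starting with joint 6 near -2.6 lets me do it in one stroke.

{"op": "send_rows", "data": {"series": [[[0.0216, -0.0379, 0], [0, 0, 0.9]], [[0.0216, -0.0379, 0], [0, 0, 0.9]], [[0.0216, -0.0379, 0], [0, 0, 0.9]], [[0.0216, -0.0379, 0], [0, 0, 0.9]], [[0.0216, -0.0379, 0], [0, 0, 0.9]], [[0.0216, -0.0379, 0], [0, 0, 0.9]], [[0.0216, -0.0379, 0], [0, 0, 0.9]], [[0.0216, -0.0379, 0], [0, 0, 0.9]]], "grip": 0.78, "newtons": 30}}

```text
clock: 1.35
tool_pos: [0.3623, 0.2384, 0.2641]
tool_rot: [[-0.956, -0.293, 0.001], [-0.293, 0.956, 0.0], [-0.001, 0.0, -1.0]]
wrist_force: [0.2, 0.3, -1.0]
grip_width: 0.781
grasp_force: 0.0
```

{"op": "send_rows", "data": {"series": [[[0.0216, -0.0379, 0], [0, 0, 0.9]], [[0.0216, -0.0379, 0], [0, 0, 0.9]], [[0.0216, -0.0379, 0], [0, 0, 0.9]], [[0.0216, -0.0379, 0], [0, 0, 0.9]], [[0.0216, -0.0379, 0], [0, 0, 0.9]], [[0.0216, -0.0379, 0], [0, 0, 0.9]], [[0.0216, -0.0379, 0], [0, 0, 0.9]], [[0.0216, -0.0379, 0], [0, 0, 0.9]]]}}

```text
clock: 2.15
tool_pos: [0.5352, -0.0651, 0.2639]
tool_rot: [[-0.602, -0.798, 0.001], [-0.798, 0.602, -0.0], [-0.0, -0.0, -1.0]]
wrist_force: [0.0, -0.1, -0.4]
grip_width: 0.78
grasp_force: 0.0
```

{"op": "send_rows", "data": {"series": [[[0, 0, -0.02], [0, 0, 0]], [[0, 0, -0.02], [0, 0, 0]], [[0, 0, -0.02], [0, 0, 0]], [[0, 0, 0], [0, 0, 0]], [[0, 0, 0], [0, 0, 0]]]}}

```text
clock: 2.65
tool_pos: [0.5345, -0.0633, 0.2039]
tool_rot: [[-0.604, -0.797, -0.0], [-0.797, 0.604, 0.0], [0.0, 0.0, -1.0]]
wrist_force: [-1.1, -0.4, 1.0]
grip_width: 0.777
grasp_force: 0.0
```

```bash
python3 - <<'E'
from h import *
s=env.get_state();print(s["clock"],s["tool_pos"],s["qpos"],s["grip_width"],np.degrees(np.arctan2(s["tool_rot"][1][0],s["tool_rot"][0][0])))
a=env.read_camera("scene");b=env.read_camera("top")
f=lambda i:cv2.resize(i,(390,600),interpolation=cv2.INTER_CUBIC)
cv2.imwrite("pics/z2.png",np.hstack([f(a[120:220,218:283]),f(b[150:250,231:296])]))
p=np.array(s["tool_pos"]);print(proj("scene",[p+[0,0,-.025]]),proj("top",[p]))
E
```

```text
2.65 [ 0.53450138 -0.06326529  0.20392664] [-3.38469464e-01  1.61869199e-01  1.75614037e+00  7.38467290e-06
  1.22407945e+00 -2.83115888e+00] 0.7768091271450649 -127.17955881047577
[[250.62798459 163.39343302]] [[263.88389381 196.27611543]]
```

View pics/z2.png

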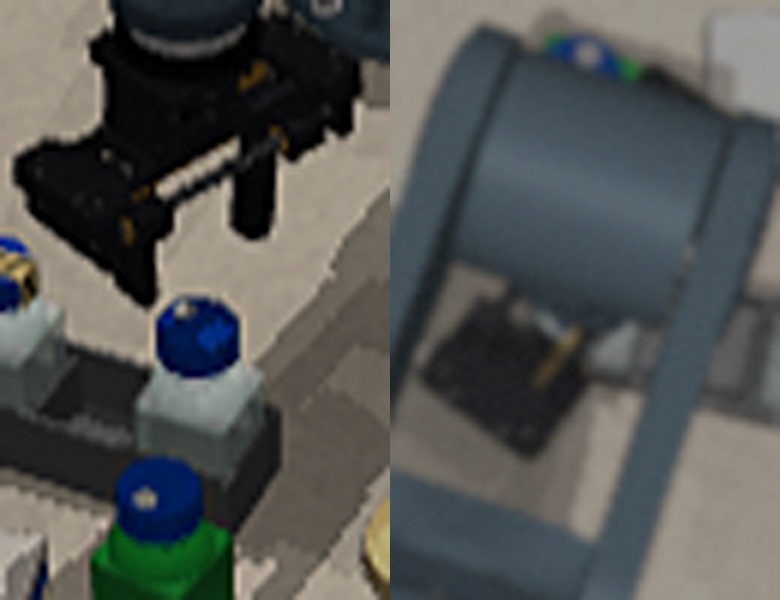

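The left half (scene camera) shows the two fingers straddling the line above the untaped cap, with their tips centred at about (251,165). The cap below is at (251,174). The top view is covered by the arm. Alignment is good, so I descend.

{"op": "send_rows", "data": {"series": [[[0, 0, -0.015], [0, 0, 0]], [[0, 0, -0.015], [0, 0, 0]], [[0, 0, -0.01], [0, 0, 0]], [[0, 0, -0.01], [0, 0, 0]], [[0, 0, -0.01], [0, 0, 0]], [[0, 0, -0.01], [0, 0, 0]], [[0, 0, 0], [0, 0, 0]], [[0, 0, 0], [0, 0, 0]]]}}

```text
clock: 3.55
tool_pos: [0.5345, -0.0633, 0.1336]
tool_rot: [[-0.604, -0.797, -0.0], [-0.797, 0.604, 0.0], [0.0, 0.0, -1.0]]
wrist_force: [-0.1, -0.6, -0.4]
grip_width: 0.782
grasp_force: 0.0
```

```bash
python3 - <<'E'
from h import *
s=env.get_state();print(s["clock"],s["tool_pos"],s["wrist_force"],s["ft_torque"])
a=env.read_camera("scene")
cv2.imwrite("pics/z3.png",cv2.resize(a[135:215,210:290],(600,600),interpolation=cv2.INTER_CUBIC))
E
```

```text
3.55 [ 0.53448323 -0.06332806  0.13356746] [-0.07613179 -0.64721617 -0.42992168] [0.03920618 0.03749255 0.00448903]
```

View pics/z3.png

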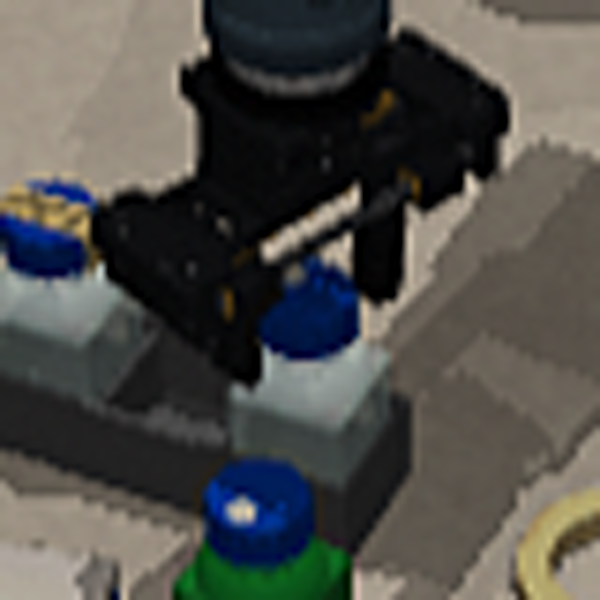

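The cap at crop (310,310), about px (251,176), sits between the two fingers with a gap on each side. I'll close with 30 N.

{"op": "send_rows", "data": {"series": [[[0, 0, 0], [0, 0, 0]], [[0, 0, 0], [0, 0, 0]], [[0, 0, 0], [0, 0, 0]], [[0, 0, 0], [0, 0, 0]], [[0, 0, 0], [0, 0, 0]], [[0, 0, 0], [0, 0, 0]]], "grip": 0.3, "newtons": 30}}

```text
clock: 4.2
tool_pos: [0.5346, -0.0633, 0.134]
tool_rot: [[-0.604, -0.797, 0.0], [-0.797, 0.604, -0.0], [-0.0, -0.0, -1.0]]
wrist_force: [-1.2, -0.1, 3.0]
grip_width: 0.515
grasp_force: 30.0
```

```bash
cat > st.py <<'E'
from h import *
s=env.get_state();R=s["tool_rot"]
print(s["clock"],np.round(s["tool_pos"],4),"F",np.round(s["wrist_force"],1),"T",np.round(s["ft_torque"],3),"yaw",round(float(np.degrees(np.arctan2(R[1][0],R[0][0]))),2),"q6",round(s["qpos"][5],3),s["grip_width"],s["grasp_force"],"tau6",s["tau"][5])
E
python3 st.py
```

```text
4.2 [ 0.5346 -0.0633  0.134 ] F [-1.2 -0.1  3. ] T [0.187 0.249 0.005] yaw -127.18 q6 -2.831 0.5146638428281353 29.998981039971113 tau6 -0.003572959976736456
```

Grip confirmed: width about 45 mm at 30 N. Now I screw it clockwise (negative z), sinking 0.067 mm per 6° row.

{"op": "send_rows", "data": {"series": [[[0, 0, -7e-05], [0, 0, -1.2]], [[0, 0, -7e-05], [0, 0, -1.2]], [[0, 0, -7e-05], [0, 0, -1.2]], [[0, 0, -7e-05], [0, 0, -1.2]], [[0, 0, -7e-05], [0, 0, -1.2]], [[0, 0, -7e-05], [0, 0, -1.2]], [[0, 0, -7e-05], [0, 0, -1.2]], [[0, 0, -7e-05], [0, 0, -1.2]]]}}

```text
clock: 5.0
tool_pos: [0.5348, -0.0635, 0.1334]
tool_rot: [[-0.997, -0.08, 0.001], [-0.08, 0.997, -0.0], [-0.001, -0.001, -1.0]]
wrist_force: [-0.3, 0.3, 3.0]
grip_width: 0.513
grasp_force: 30.0
```

```bash
python3 st.py
```

```text
5.0 [ 0.5348 -0.0635  0.1334] F [-0.3  0.3  3. ] T [0.005 0.132 0.089] yaw -175.41 q6 -1.989 0.5133722553853568 29.995011817663908 tau6 -1.2702110409736633
```

The moment is about 0.09 N m, so the thread is turning. Continuing.

{"op": "send_rows", "data": {"series": [[[0, 0, -7e-05], [0, 0, -1.2]], [[0, 0, -7e-05], [0, 0, -1.2]], [[0, 0, -7e-05], [0, 0, -1.2]], [[0, 0, -7e-05], [0, 0, -1.2]], [[0, 0, -7e-05], [0, 0, -1.2]], [[0, 0, -7e-05], [0, 0, -1.2]], [[0, 0, -7e-05], [0, 0, -1.2]], [[0, 0, -7e-05], [0, 0, -1.2]]]}}

```text
clock: 5.8
tool_pos: [0.5347, -0.0636, 0.1329]
tool_rot: [[-0.726, 0.687, 0.0], [0.687, 0.726, -0.001], [-0.001, -0.0, -1.0]]
wrist_force: [-1.3, -0.1, 3.4]
grip_width: 0.512
grasp_force: 30.0
```

{"op": "send_rows", "data": {"series": [[[0, 0, -7e-05], [0, 0, -1.2]], [[0, 0, -7e-05], [0, 0, -1.2]], [[0, 0, -7e-05], [0, 0, -1.2]], [[0, 0, -7e-05], [0, 0, -1.2]], [[0, 0, -7e-05], [0, 0, -1.2]], [[0, 0, -7e-05], [0, 0, -1.2]], [[0, 0, -7e-05], [0, 0, -1.2]], [[0, 0, -7e-05], [0, 0, -1.2]]]}}

```text
clock: 6.6
tool_pos: [0.5345, -0.0637, 0.1324]
tool_rot: [[0.025, 1.0, -0.0], [1.0, -0.025, -0.001], [-0.001, -0.0, -1.0]]
wrist_force: [-3.2, -1.0, 4.1]
grip_width: 0.513
grasp_force: 30.0
```

```bash
python3 st.py
```

```text
6.6 [ 0.5345 -0.0637  0.1324] F [-3.2 -1.   4.1] T [-0.142  0.456  0.112] yaw 88.59 q6 -0.314 0.5126767763516463 29.994490910321474 tau6 -1.2700646370649338
```

{"op": "send_rows", "data": {"series": [[[0, 0, -7e-05], [0, 0, -1.2]], [[0, 0, -7e-05], [0, 0, -1.2]], [[0, 0, -7e-05], [0, 0, -1.2]], [[0, 0, -7e-05], [0, 0, -1.2]], [[0, 0, -7e-05], [0, 0, -1.2]], [[0, 0, -7e-05], [0, 0, -1.2]], [[0, 0, -7e-05], [0, 0, -1.2]], [[0, 0, -7e-05], [0, 0, -1.2]]]}}

```text
clock: 7.4
tool_pos: [0.5343, -0.0636, 0.1318]
tool_rot: [[0.759, 0.651, -0.001], [0.651, -0.759, -0.001], [-0.001, 0.0, -1.0]]
wrist_force: [-3.1, -0.3, 4.5]
grip_width: 0.51
grasp_force: 30.0
```

```bash
python3 st.py
```

```text
7.4 [ 0.5343 -0.0636  0.1318] F [-3.1 -0.3  4.5] T [-0.083  0.613  0.105] yaw 40.59 q6 0.524 0.5101901256735885 29.99426918104291 tau6 -1.2711603194475174
```

{"op": "send_rows", "data": {"series": [[[0, 0, -3e-05], [0, 0, -0.6]], [[0, 0, -3e-05], [0, 0, -0.6]], [[0, 0, -3e-05], [0, 0, -0.6]], [[0, 0, -3e-05], [0, 0, -0.6]], [[0, 0, -3e-05], [0, 0, -0.6]], [[0, 0, -3e-05], [0, 0, -0.6]], [[0, 0, -3e-05], [0, 0, -0.6]], [[0, 0, -3e-05], [0, 0, -0.6]]]}}

```text
clock: 8.2
tool_pos: [0.5343, -0.0635, 0.1315]
tool_rot: [[0.958, 0.288, -0.001], [0.288, -0.958, -0.0], [-0.001, 0.0, -1.0]]
wrist_force: [-2.9, -0.7, 4.2]
grip_width: 0.511
grasp_force: 30.0
```

```bash
python3 st.py
```

```text
8.2 [ 0.5343 -0.0635  0.1315] F [-2.9 -0.7  4.2] T [-0.023  0.591  0.159] yaw 16.71 q6 0.941 0.5109205470386866 29.99687969684601 tau6 -0.5870045721530914
```

{"op": "send_rows", "data": {"series": [[[0, 0, -3e-05], [0, 0, -0.6]], [[0, 0, -3e-05], [0, 0, -0.6]], [[0, 0, -3e-05], [0, 0, -0.6]]]}}

```text
clock: 8.5
tool_pos: [0.5343, -0.0635, 0.1314]
tool_rot: [[0.991, 0.134, -0.001], [0.134, -0.991, -0.0], [-0.001, 0.0, -1.0]]
wrist_force: [-2.8, -0.1, 5.1]
grip_width: 0.512
grasp_force: 30.0
```

```bash
python3 st.py
```

```text
8.5 [ 0.5343 -0.0635  0.1314] F [-2.8 -0.1  5.1] T [0.044 0.661 0.118] yaw 7.71 q6 1.098 0.5119456801553656 29.99704135581851 tau6 -0.5871819891035557
```

{"op": "send_rows", "data": {"series": [[[0, 0, -3e-05], [0, 0, -0.6]], [[0, 0, -3e-05], [0, 0, -0.6]], [[0, 0, -3e-05], [0, 0, -0.6]]]}}

```text
clock: 8.8
tool_pos: [0.5343, -0.0634, 0.1313]
tool_rot: [[1.0, -0.022, -0.001], [-0.022, -1.0, -0.0], [-0.001, 0.0, -1.0]]
wrist_force: [-2.8, -0.0, 4.9]
grip_width: 0.509
grasp_force: 30.0
```

```bash
python3 st.py
```

```text
8.8 [ 0.5343 -0.0634  0.1313] F [-2.8 -0.   4.9] T [0.108 0.675 0.114] yaw -1.29 q6 1.255 0.5088195255382846 29.99701565131545 tau6 -0.5872011557221413
```

{"op": "send_rows", "data": {"series": [[[0, 0, -2e-05], [0, 0, -0.5]], [[0, 0, -2e-05], [0, 0, -0.5]]]}}

```text
clock: 9.0
tool_pos: [0.5342, -0.0634, 0.1313]
tool_rot: [[0.994, -0.109, -0.001], [-0.109, -0.994, -0.0], [-0.001, 0.0, -1.0]]
wrist_force: [-2.0, 0.2, 4.7]
grip_width: 0.512
grasp_force: 30.0
```

```bash
python3 st.py
```

```text
9.0 [ 0.5342 -0.0634  0.1313] F [-2.   0.2  4.7] T [0.105 0.629 0.081] yaw -6.26 q6 1.342 0.5119855857166823 29.997318405658007 tau6 -0.46729872934520245
```

{"op": "send_rows", "data": {"series": [[[0, 0, -2e-05], [0, 0, -0.5]], [[0, 0, -2e-05], [0, 0, -0.5]]]}}

```text
clock: 9.2
tool_pos: [0.5343, -0.0635, 0.1313]
tool_rot: [[0.981, -0.194, -0.001], [-0.194, -0.981, -0.001], [-0.0, 0.001, -1.0]]
wrist_force: [-0.3, 0.1, 3.0]
grip_width: 0.515
grasp_force: 30.0
```

```bash
python3 st.py
```

```text
9.2 [ 0.5343 -0.0635  0.1313] F [-0.3  0.1  3. ] T [-0.013  0.206  0.94 ] yaw -11.18 q6 1.428 0.5153243739218178 29.99849947169423 tau6 0.38452187553048134
```

{"op": "send_rows", "data": {"series": [[[0, 0, -2e-05], [0, 0, -0.5]], [[0, 0, -2e-05], [0, 0, -0.5]]]}}

```text
clock: 9.4
tool_pos: [0.5354, -0.0638, 0.1314]
tool_rot: [[0.96, -0.278, 0.002], [-0.278, -0.96, -0.002], [0.003, 0.001, -1.0]]
wrist_force: [4.9, -1.5, 1.4]
grip_width: 0.511
grasp_force: 30.0
```

```bash
python3 st.py
```

```text
9.4 [ 0.5354 -0.0638  0.1314] F [ 4.9 -1.5  1.4] T [-0.276 -0.63   0.97 ] yaw -16.16 q6 1.515 0.5108107823980986 29.998519755899906 tau6 0.3191160410642624
```

Torque jumped from 0.1 to 0.95 N m after about 243° (4.24 rad), which matches the 4.2 rad estimate. The cap is bottomed and the fingers are just starting to slip. I hold 0.3 s, then back off 90° plus about 3° for the bottle's play in the well.

{"op": "send_rows", "data": {"series": [[[0, 0, 0], [0, 0, 0]], [[0, 0, 0], [0, 0, 0]], [[0, 0, 0], [0, 0, 0]]]}}

```text
clock: 9.7
tool_pos: [0.5354, -0.0638, 0.1314]
tool_rot: [[0.961, -0.277, 0.002], [-0.277, -0.961, -0.001], [0.002, 0.0, -1.0]]
wrist_force: [4.4, -3.1, 0.9]
grip_width: 0.513
grasp_force: 30.0
```

```bash
python3 st.py
```

```text
9.7 [ 0.5354 -0.0638  0.1314] F [ 4.4 -3.1  0.9] T [-0.335 -0.58   0.895] yaw -16.11 q6 1.513 0.5128789327186766 29.99935733154416 tau6 0.8246024139225483
```

{"op": "send_rows", "data": {"series": [[[0, 0, 3e-05], [0, 0, 0.6]], [[0, 0, 3e-05], [0, 0, 0.6]], [[0, 0, 7e-05], [0, 0, 1.2]], [[0, 0, 7e-05], [0, 0, 1.2]], [[0, 0, 7e-05], [0, 0, 1.2]], [[0, 0, 7e-05], [0, 0, 1.2]], [[0, 0, 7e-05], [0, 0, 1.2]], [[0, 0, 7e-05], [0, 0, 1.2]]]}}

```text
clock: 10.5
tool_pos: [0.5346, -0.0627, 0.1317]
tool_rot: [[0.899, 0.438, 0.0], [0.438, -0.899, 0.002], [0.001, -0.001, -1.0]]
wrist_force: [2.1, 1.7, 4.4]
grip_width: 0.517
grasp_force: 30.0
```

```bash
python3 st.py
```

```text
10.5 [ 0.5346 -0.0627  0.1317] F [2.1 1.7 4.4] T [ 0.35  -0.137 -0.101] yaw 26.0 q6 0.778 0.516930009461574 29.998398330062628 tau6 1.2638352066278458
```

{"op": "send_rows", "data": {"series": [[[0, 0, 7e-05], [0, 0, 1.2]], [[0, 0, 7e-05], [0, 0, 1.2]], [[0, 0, 7e-05], [0, 0, 1.2]], [[0, 0, 7e-05], [0, 0, 1.2]], [[0, 0, 7e-05], [0, 0, 1.2]], [[0, 0, 7e-05], [0, 0, 1.2]], [[0, 0, 5e-05], [0, 0, 0.8]], [[0, 0, 3e-05], [0, 0, 0.6]]]}}

```text
clock: 11.3
tool_pos: [0.534, -0.0623, 0.1322]
tool_rot: [[0.36, 0.933, -0.001], [0.933, -0.36, 0.002], [0.002, -0.002, -1.0]]
wrist_force: [-1.1, 3.7, 6.3]
grip_width: 0.514
grasp_force: 30.0
```

{"op": "send_rows", "data": {"series": [[[0, 0, 3e-05], [0, 0, 0.6]], [[0, 0, 3e-05], [0, 0, 0.4]], [[0, 0, 2e-05], [0, 0, 0.2]], [[0, 0, 0], [0, 0, 0]], [[0, 0, 0], [0, 0, 0]], [[0, 0, 0], [0, 0, 0]], [[0, 0, 0], [0, 0, 0]]]}}

```text
clock: 12.0
tool_pos: [0.534, -0.0623, 0.1323]
tool_rot: [[0.263, 0.965, -0.001], [0.965, -0.263, 0.002], [0.002, -0.002, -1.0]]
wrist_force: [-2.4, 3.1, 5.9]
grip_width: 0.513
grasp_force: 30.0
```

```bash
python3 st.py; python3 - <<'E'
from h import *
a=env.read_camera("scene")
cv2.imwrite("pics/z4.png",cv2.resize(a[135:235,190:320],(780,600),interpolation=cv2.INTER_CUBIC))
E
```

```text
12.0 [ 0.534  -0.0623  0.1323] F [-2.4  3.1  5.9] T [ 0.471  0.279 -0.03 ] yaw 74.77 q6 -0.073 0.5132305197683598 29.999882373958826 tau6 -0.04138614283874631
```

View pics/z4.png

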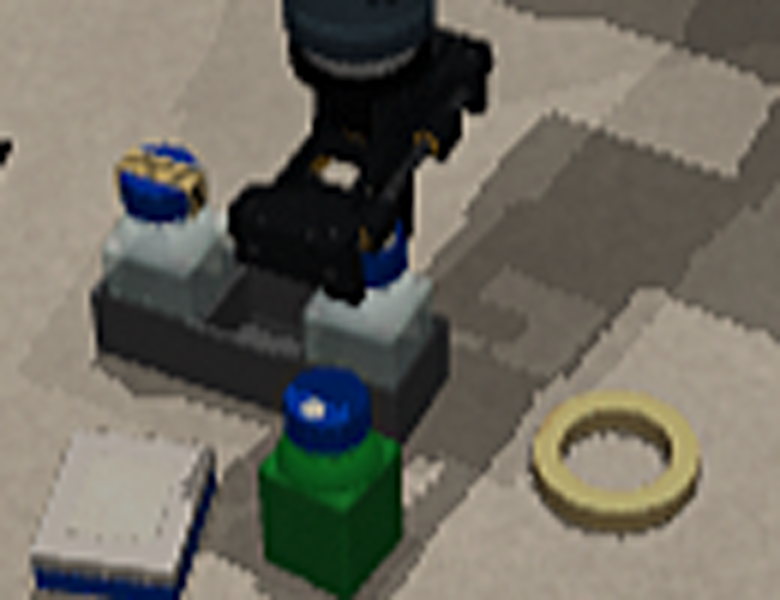

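The picture shows the bottle upright and seated in its well. The cap is in the fingers near px (254,176), with its white spot to the right (+y), as expected a quarter turn off home. The neighbours haven't moved. The tool backed off 90.9°.

```bash
python3 -c "
from rig import env
print(env.hand_in())"
```

```text
the job is handed in; nothing more can be done
None
```

I screwed the cap down until it bottomed out, backed it off a quarter turn (about 91° at the tool), and handed the job in with the cap still gripped at 30 N for taping. The bottle is standing in its well and the other items look untouched; the hand-in gave no verdict.

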